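# Index the painting turntable one notch

### The arm

A 7-joint arm with a two-finger parallel gripper is mounted at the origin on the work surface. World frame = base frame: x ahead of the robot, y to its left, z up, the work surface at z = 0. Lengths are in m, angles in rad, forces in N, time in s.
With the tool pointing down it reaches from about 0.4 to 0.875 m from the base axis. Payload 19.3 kg.
Tool frame: the origin (TCP) lies midway between the tips of the shut fingers; the grasp point (between the pads) lies 19 mm behind it; z points along the fingers, y is the direction in which the jaws open and shut (so a half turn about z gives the same grasp; the last joint's range is limited). The gripper opens to 85 mm and grips with 20 to 120 N. Pads are 22 mm wide; open, the fingers measure 114 mm over their backs; the gripper's body (76 mm by 85 mm) begins 54 mm behind the grasp point. The pads swing forward as they close: fully open they stand 13 mm farther back than shut.
Start: joints at [-1.411, 0.521, -0.036, 1.599, 0.021, 1.021, -0.113], TCP at [0.142, 0.609, 0.197] pointing down, gripper open.
Joint ranges: [-2.91, 2.91], [-0.3, 2.13], [-1.5, 1.42], [0.17, 2.43], [-1.26, 4.41], [0.16, 1.93], [-2.52, 2.52]. Speed limits (rad/s): [1.89, 1.89, 2.39, 2.39, 3.01, 3.01, 3.01].

### API

Orientations are given as [roll, pitch, yaw] about the fixed x, y, z axes, in that order (R = Rz(yaw) Ry(pitch) Rx(roll)).
In Python, from workcell import telemetry, cams, workorder gives the robot as it stands. The module is installed in compiled form; this text tells all that it offers.
- The arm moves only by the tool apply_moves, never from a script. Its argument "steps" is a list of rows, each a list of 4 numbers: the shift along the tool's x, y, z in cm, then the turn about the tool's z in rad. A call has exactly 10 rows; each row is the pose to reach, as a shift and turn from the pose commanded when the call began, along the tool's axes at that moment; what a row does not reach only later rows make up. A row lasts 1/12 s, in which the tool goes at most 41.7 mm and 7.16 degrees, less where a joint would pass 70% of its speed; a pose out of reach is approached as far as the arm can. A call with a gripper value outside its range is refused whole. "claw" is the closure, from 0 (fully open) to 1 (shut), set as the call begins (left out, the last holds). The fingers move at their own pace and stop on an object; "force" is the grip in N (left out, the last holds). Time passes only in rows, so rows that repeat a pose let the fingers close, or fill a call up. It gives the time, the measured TCP pose, the force and the opening at its end, in the units of the state.
- telemetry.observe(): the state, without advancing time (a new reading comes with each control period).
- cams.grab_frame(name): name is "side" or "top"; returns a dict with "color" (400x640x3 uint8, red, green, blue), "mtx" (3x3 intrinsics, pixels), "eye" and "orientation" of the camera in the world. Camera axes: x right, y down, z forward; pixel columns grow to the right and rows downward; lengths in m; the calibration is good to about 2 mm. A picture is of the moment at which its call begins. There is no depth.
- workorder.job_done(): hands the job in, once; it reports no verdict.
Trained networks look in the newest picture that a camera, given by its name, has taken for a name from the list of things; names that differ only in an ending like _2 or _b are one class to them, and where a whole thing is asked for, a point or a joint stands for the part that bears it (a point fixed in the world has none). Each returns a list of dicts, best first, with "score" (0 to 1); they miss things now and then, are a little off and sometimes report something else, mostly with a low value. They report only what shows in the picture. A call takes as long as a camera call.
- cams.find_in(camera, name): "box" ([left, top, width, height] in pixels, round what is visible of it).
- cams.pinpoint(camera, name): "uv" ([column, row] in pixels: a listed point, or the origin of a listed thing).
The state is a dict: "clock": time; "qpos": joint angles; "qd": joint speeds; "joint_efforts": joint torques, N m; "position": TCP position; "tool_rot": TCP orientation; "force": force on the tool from outside, world axes, zero at the start; "moment": the same for the moment, N m; "grip_width": finger opening in m.
Only numpy, scipy, OpenCV 4.12 (cv2) and the standard library are available. Lean on these libraries where they do the work, as an engineer would, in place of code of your own. Each camera call takes 0.05 s, during which the arm holds its last target. There are 200 camera calls.

### The job

Turn the painting turntable one notch so that its pull ring moves towards the side where the desk lamp stands: pull the spring ring up until its pin is clear, swing the ring round with it, and let the pin spring fully down into the next notch. Never force the pin sideways against the notches or stops, keep the vase standing near the middle of the platter, and leave the other things on the table alone.

Things in the scene. Friction and masses are not known exactly. Their poses are not given: they have to be found in the camera images.
- turntable: The fixed round turntable base: dark steel disc 360 mm across, 35 mm high; origin at the centre of its underside, on the platter's axis, z up. On the -x side of its rim, radius 140 to 170 mm, runs a raised flat track 10 mm high (top 45 mm above the table) with three slots (notches) cut across it: one 12 mm wide in the middle, one 11 mm wide in each of two bare aluminium blocks left and right.
- middle_notch (a point): Mouth of the middle notch, at track height, 155 mm from the axis, exactly on the base's -x axis; the pin starts in it. The side notches lie at the same radius, very roughly 0.55 rad round the axis on either side; their blocks were clamped by hand, up to 0.10 rad (15 mm along the rim) off either way, unmeasured. Pushing the ring with the pin riding on the track takes 5 to 7 N; the pin must never bear over 35 N.
- platter (a joint): Turn of the plywood platter (230 mm across, 18 mm thick, top 68 mm above the table) with its steel arm and pull ring about the base's vertical axis, rad; 0 = pin in the middle notch, positive = counter-clockwise seen from above: the ring, at 0 on the base's -x axis, moves towards the base's -y. Ends at +-0.74. Friction 0.25 N m, about 2 N at the ring.
- index_ring (a joint): Lift of pull ring and pin, straight up, m: 0 = fully down in a notch, about 0.009 = tip riding on the track, 0.016 = fully pulled. The pin clears the track from 0.010. A spring pushes it down with 6 N at 0, 11 N fully pulled, so once let go on the track it slides and drops into a notch when pushed over it. Pin 8 mm thick, flat end, 1.5 to 2 mm free each side in a notch.
- ring_grip (a point): Centre of the steel pull ring, 155 mm from the axis, 112 mm above the table when down. A flat upright ring 36 mm across, 10 mm thick, hole about 20 mm, in the plane through the platter's axis: its flat faces look along the rim (this point's y axis, level), x points to the platter's axis, z up. Below it a 10 mm stem and a 22 mm thick guide sleeve whose top is 81 mm above the table. Turns with the platter.
- platter_top (a point): Centre of the platter's upper face, on its axis, 68 mm above the table.
- vase_mid (a point): Middle (half-way up) of the loose terracotta vase, 130 mm high and 84 mm across, about 0.45 kg, which stands free near the centre of the platter; z is its own axis.
- lamp_foot (a point): Top centre of the round foot (130 mm across, 22 mm high) of the grey desk lamp, about 320 mm high, which stands to the left (+y) or to the right (-y) of the turntable; a glass jar of brushes stands on the other side.
- tape: Loose roll of tape lying flat near the turntable, 76 mm across, 22 mm high; origin under its centre. Bystander.
- cup: Loose white cup near the turntable, 68 mm across, 85 mm high; origin under its centre. Bystander.
- eraser: Loose eraser, 55 x 24 x 14 mm. Bystander.
- brush: Loose paint brush, 200 mm long. Bystander.
- tin: Loose tin can, 70 mm across, 75 mm high. Bystander.
- tube: Loose paint tube, 100 mm long. Bystander.

How it is judged:
On the way, in this order (a step that is already met when the one before it is completed fails the run):
1. the ring is pulled up so that the pin is clear of the middle notch (value of joint index_ring above 0.0095 m), for 0.1 s.
2. the platter is turned off the middle notch, the ring towards the lamp (((world y of lamp_foot above 0 m and value of joint platter below -0.2 rad) or (world y of lamp_foot below 0 m and value of joint platter above 0.2 rad))), for 0.1 s.
At the end, for the whole second after the job is handed in: The platter is turned to the notch on the lamp's side (0.42 to 0.68 rad from the middle), the pin is down in that notch (ring lift under 2 mm), the vase stands upright (within 0.1 rad) and at rest within 30 mm of the platter's centre (((world y of lamp_foot above 0 m and value of joint platter between -0.68 and -0.42 rad) or (world y of lamp_foot below 0 m and value of joint platter between 0.42 and 0.68 rad)) and value of joint index_ring below 0.002 m and horizontal distance between vase_mid and platter_top below 0.03 m and angle between vase_mid's own z axis and vertical below 0.1 rad and linear speed of vase below 0.02 m/s); the robot touches nothing.
It fails at once if the pin is forced against the notches or the track (over 35 N) (contact force between index_ring and turntable above 35 N).
It fails at once if the platter is swung far the wrong way, away from the lamp (over 0.2 rad) ((world y of lamp_foot above 0 m and value of joint platter above 0.2 rad) or (world y of lamp_foot below 0 m and value of joint platter below -0.2 rad)).
It fails at once if the vase is tipped (angle between vase_mid's own z axis and vertical above 0.25 rad).
It fails at once if another thing on the table is moved by more than 30 mm (distance of any of tape, cup, eraser, brush, tin, tube from where it was at the start of the episode above 0.03 m).
It also fails if it takes over 54 s, if anything falls off the work surface, if the arm or the gripper's body presses on something with over 40 N, if the wrist force passes 120 N, or if a joint passes its speed limit or range.

## Working session

There is one attempt and no reset: what is moved stays moved. The work goes in short steps, Python scripts to look and compute and a tool call to move; the robot and the scene stay as the last step left them, time stands still between calls to the robot, and variables do not carry over. Pictures are saved under pics/ and viewed, about 8 in all and at most 12, crops included, and the job is handed in when it is done.

Besides the shell and the picture viewer there is one more tool, called after ">>>" by a JSON object that holds its "method" and its "body", one argument or row to a line. apply_moves: Moves the arm, as the interface text tells. Its arguments: {"type":"object","properties":{"steps":{"type":"array"},"claw":{"type":"number"},"force":{"type":"number"}},"required":["steps"]}

```bash
mkdir -p pics
cat > h.py <<'E'
import numpy as np, cv2
from scipy.spatial.transform import Rotation as R
from workcell import telemetry, cams, workorder
def rot(o):
    o=np.array(o,float)
    if o.shape==(3,3): return o
    return R.from_quat(o).as_matrix() if o.size==4 else R.from_euler('xyz',o).as_matrix()
def ray(f,uv):
    d=rot(f['orientation'])@np.linalg.inv(f['mtx'])@np.array([uv[0],uv[1],1.])
    return np.array(f['eye']),d/np.linalg.norm(d)
def at_z(f,uv,z):
    e,d=ray(f,uv); return e+d*(z-e[2])/d[2]
def tri(r):
    A=sum(np.eye(3)-np.outer(d,d) for e,d in r); b=sum((np.eye(3)-np.outer(d,d))@e for e,d in r)
    return np.linalg.solve(A,b)
def proj(f,p):
    c=np.array(f['mtx'])@rot(f['orientation']).T@(np.array(p)-f['eye']); return c[:2]/c[2]
def save(f,n,box=None,s=1):
    im=f['color'][:,:,::-1]
    if box: im=im[box[1]:box[3],box[0]:box[2]]
    cv2.imwrite('pics/'+n,cv2.resize(im,None,fx=s,fy=s,interpolation=cv2.INTER_CUBIC))
E
python3 - <<'E'
from h import *
F={c:cams.grab_frame(c) for c in('side','top')}
for c in F: save(F[c],c+'0.png'); print(c,F[c]['eye'],F[c]['orientation'])
Z=dict(turntable=0,middle_notch=.045,ring_grip=.112,platter_top=.068,vase_mid=.133,lamp_foot=.022,tape=0,cup=0,tin=.0375)
for n,z in Z.items():
    rs=[]
    for c in F:
        for p in cams.pinpoint(c,n)[:2]:
            print(n,c,np.round(p['uv'],1),round(p['score'],2),np.round(at_z(F[c],p['uv'],z),3))
        q=cams.pinpoint(c,n)
        if q: rs.append(ray(F[c],q[0]['uv']))
    if len(rs)==2: print('  tri',np.round(tri(rs),4))
print(telemetry.observe())
E
```

```text
side [ 0.02033914 -0.69759549  0.85037731] [-2.27679897 -0.00819237 -0.59747834]
top [0.32768259 0.01669638 1.33325064] [-3.01479191 -0.0151106  -1.57740208]
turntable side [352.9 216.2] 0.77 [0.645 0.012 0.   ]
turntable top [298.5 226.6] 0.38 [0.405 0.055 0.   ]
  tri [ 0.4799 -0.0157  0.1119]
middle_notch side [318.6 222.5] 0.56 [0.507 0.01  0.045]
middle_notch top [319.3 189.6] 0.57 [ 0.513 -0.008  0.045]
  tri [ 0.505  -0.0049  0.0594]
ring_grip side [321.5 209.2] 0.57 [ 0.505 -0.007  0.112]
ring_grip top [321.9 189. ] 0.44 [ 0.505 -0.014  0.112]
  tri [ 0.5027 -0.0134  0.1184]
platter_top side [354.3 196.6] 0.72 [0.657 0.026 0.068]
vase_mid side [362.1 183.2] 0.88 [0.664 0.004 0.133]
vase_mid side [276.2 146. ] 0.54 [0.55  0.336 0.133]
vase_mid top [313.3 130.1] 0.72 [0.671 0.009 0.133]
vase_mid top [474.2 237.6] 0.6 [ 0.364 -0.434  0.133]
  tri [0.6714 0.0101 0.1264]
lamp_foot side [275.5 145.4] 0.65 [0.631 0.501 0.022]
lamp_foot side [396.2 395. ] 0.54 [ 0.36  -0.498  0.022]
lamp_foot top [155.2 160. ] 0.91 [0.61  0.492 0.022]
  tri [0.6139 0.4839 0.036 ]
tape side [284.5 237
[... 249 characters left out ...]
]
{'clock': 1.9, 'qpos': array([-1.41120586,  0.52139931, -0.03632605,  1.59953915,  0.0212005 ,
        1.02113304, -0.11282527]), 'qd': array([ 1.46800077e-05,  6.60991849e-04, -1.28445717e-03, -4.59603069e-04,
       -1.72198037e-04, -1.54864548e-04,  4.98587517e-04]), 'joint_efforts': array([ 1.72406976e-04, -9.26837182e+01,  1.97852679e+00, -3.70249414e+01,
        1.80694013e-02,  1.86300676e-03,  7.27227302e-06]), 'position': array([0.14236053, 0.60852553, 0.19697688]), 'tool_rot': array([-3.14149805e+00, -3.90554870e-06,  2.91175756e+00]), 'force': array([ 0.46490268,  0.33512488, -0.51437077]), 'moment': array([0.04180091, 0.00055152, 0.01157827]), 'grip_width': 0.08536339666786755}
```

Run:
```python
import cv2
a=cv2.imread('pics/side0.png');b=cv2.imread('pics/top0.png')
cv2.imwrite('pics/m.png',cv2.resize(a,None,fx=1.25,fy=1.25))
cv2.imwrite('pics/t.png',cv2.resize(b,None,fx=1.25,fy=1.25))
cv2.imwrite('pics/tc.png',cv2.resize(b[110:260,250:420],None,fx=4,fy=4,interpolation=2))
```

```text
(no output)
```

View pics/m.png

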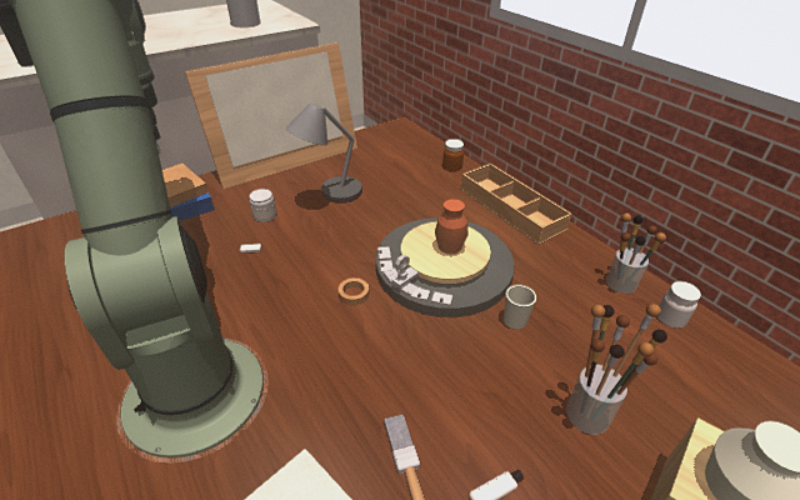

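View pics/t.png

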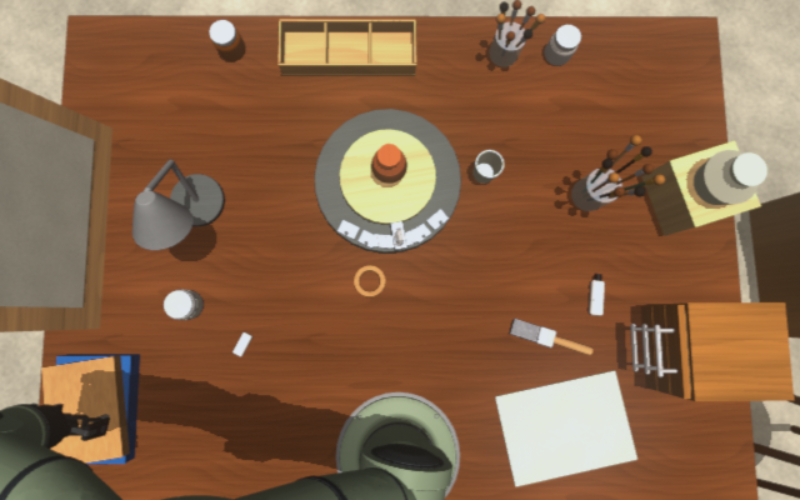

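View pics/tc.png

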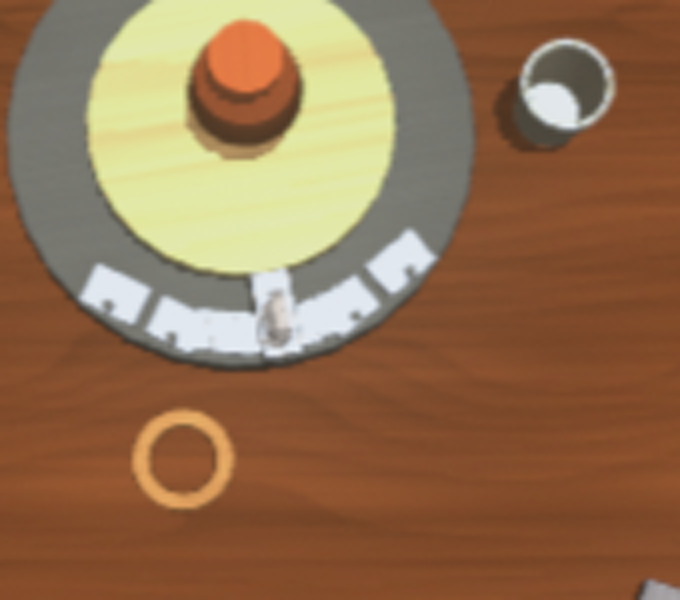

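The lamp stands on the left (+y), so the platter angle must go negative. The ring shows in the top crop at about (275,318). The left notch gap is at about crop (150,310), which is roughly (287.5,187.5) in the full picture. The tape, at about (0.41,0.06), and the cup are clear of the path. Next I'll fit the centre and the angles.

Run:
```python
from h import *
f=cams.grab_frame('top'); g=cams.grab_frame('side')
for c,ff in(('top',f),('side',g)):
    im=ff['color']; hsv=cv2.cvtColor(im,cv2.COLOR_RGB2HSV)
    m=((hsv[...,0]>18)&(hsv[...,0]<36)&(hsv[...,1]>50)&(hsv[...,2]>150)).astype(np.uint8)
    u=at_z
    n,l,s,ce=cv2.connectedComponentsWithStats(m)
    p=proj(ff,[.66,.01,.068]); 
    k=min((i for i in range(1,n) if s[i,4]>800),key=lambda i:np.hypot(*(ce[i]-p)))
    pts=cv2.convexHull(np.argwhere(l==k)[:,::-1].astype(np.int32))[:,0]
    P=np.array([at_z(ff,q,.068)[:2] for q in pts])
    (cx,cy),r=cv2.minEnclosingCircle(P.astype(np.float32))
    A=np.c_[2*P,np.ones(len(P))]; s_=np.linalg.lstsq(A,(P**2).sum(1),rcond=None)[0]
    print(c,'enc',cx,cy,r,'fit',s_[:2],np.sqrt(s_[2]+(s_[:2]**2).sum()))
    if c=='top': C=s_[:2]
for n,q,z in(('ring top',(319,188),.13),('left notch',(287.5,187.5),.045),('scr1',(276.8,186),.045),('scr2',(292.8,193.6),.045),('right notch',(342.5,178.5),.045),('scr3',(338.8,188.2),.045),('scr4',(352.5,177.5),.045)):
    p=at_z(f,q,z)[:2]; v=p-C; print(n,p,np.hypot(*v),np.arctan2(-v[1],-v[0]))
save(g,'sc.png',(280,180,420,260),5)
# unrolled polar strip r 0.12..0.19 angle -0.9..0.9 about -x dir
th=np.linspace(-.9,.9,720); rr=np.linspace(.12,.185,130)
mx=np.zeros((130,720),np.float32);my=mx.copy()
for i,r in enumerate(rr):
    for j,t in enumerate(th):
        mx[i,j],my[i,j]=proj(f,[C[0]-r*np.cos(t),C[1]-r*np.sin(t),.045])
o=cv2.remap(f['color'],mx,my,cv2.INTER_CUBIC)
mg=mx.copy();mh=mx.copy()
for i,r in enumerate(rr):
    for j,t in enumerate(th):
        mg[i,j],mh[i,j]=proj(g,[C[0]-r*np.cos(t),C[1]-r*np.sin(t),.045])
o2=cv2.remap(g['color'],mg,mh,cv2.INTER_CUBIC)
o=np.vstack([o,o2])
for j in range(0,720,40): o[120:140,j]=[255,0,0]
cv2.imwrite('pics/strip.png',o[:,:,::-1])
```

```text
top enc 0.6589705944061279 0.0195542611181736 0.11584672331809998 fit [0.65923599 0.01950344] 0.11506894645335139
side enc 0.6561436653137207 0.018738487735390663 0.11549344658851624 fit [0.65668984 0.01819539] 0.1144512883599756
ring top [ 0.50526284 -0.0057423 ] 0.15602909790569766 0.16251597221668954
left notch [0.51973145 0.08691232] 0.15493700170681438 -0.45011914698952354
scr1 [0.52440705 0.11890427] 0.16750930622024285 -0.6352823155708268
scr2 [0.50124582 0.07105627] 0.1661884100378329 -0.3154108610343526
right notch [ 0.54635288 -0.07816392] 0.14926992824618376 0.713257032667263
scr3 [ 0.51694225 -0.06666082] 0.1663484024158055 0.5444816133006768
scr4 [ 0.54927908 -0.10830849] 0.16860134411648575 0.8603514839925949
```

View pics/strip.png

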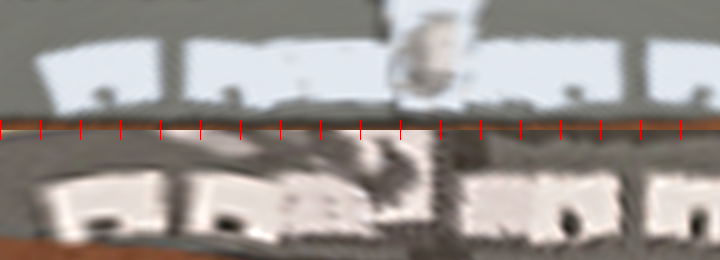

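View pics/sc.png

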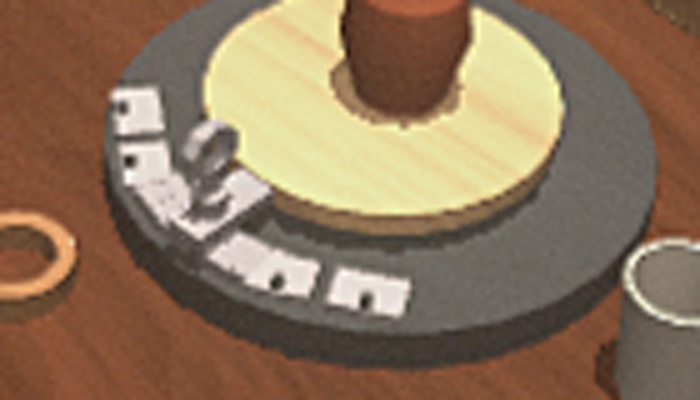

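Strip: the left notch shows at column 172 (top camera) and 177 (side camera), an angle of about -0.465. The ring is at about (0.505,-0.007), angle 0.168, radius 0.155, which agrees with the given size. Now moving to hover above the ring.

>>> {"method": "apply_moves", "body": {
  "steps": [
    [-2.5, -2.6, 0, -0.02],
    [-5, -5.2, 0, -0.04],
    [-7.5, -7.8, 0, -0.06],
    [-10, -10.4, 0, -0.08],
    [-12.5, -13, 0, -0.1],
    [-15, -15.6, 0, -0.12],
    [-17.5, -18.2, 0, -0.14],
    [-20, -20.8, 0, -0.16],
    [-22.5, -23.4, 0, -0.18],
    [-25, -26, 0, -0.2]
  ],
  "claw": 0,
  "force": 20
}}

```text
clock: 2.83
position: [0.3272, 0.2969, 0.1972]
tool_rot: [3.141, 0.0, 3.113]
force: [0.4, 0.7, 0.2]
grip_width: 0.0854
```

```bash
cat > to.py <<'E'
import sys
from h import *
# remaining shift in tool axes (cm) and tool-z turn to reach x y z yaw
s=telemetry.observe(); x,y,z,w=map(float,sys.argv[1:5])
Rm=R.from_euler('xyz',s['tool_rot']).as_matrix()
d=Rm.T@(np.array([x,y,z])-s['position'])*100
dy=(w-s['tool_rot'][2]+np.pi)%(2*np.pi)-np.pi
print('clock',s['clock'],'pos',np.round(s['position'],4),'rpy',np.round(s['tool_rot'],3),'F',np.round(s['force'],1),'w',round(s['grip_width'],4))
print('shift cm',np.round(d,2),'turn',round(-dy,3),'q',np.round(s['qpos'],2))
E
python3 to.py .505 -.007 .19 3.31
```

```text
clock 2.8333 pos [0.3272 0.2969 0.1972] rpy [3.141 0.    3.113] F [0.4 0.7 0.2] w 0.0854
shift cm [-18.65 -29.87   0.72] turn -0.197 q [-0.88  0.23  0.01  2.06 -0.    0.85  0.67]
```

>>> {"method": "apply_moves", "body": {
  "steps": [
    [-2, -3.2, 0.1, -0.02],
    [-4, -6.4, 0.2, -0.04],
    [-6, -9.6, 0.3, -0.06],
    [-8, -12.8, 0.4, -0.08],
    [-10, -16, 0.5, -0.1],
    [-12, -19.2, 0.6, -0.12],
    [-14, -22.4, 0.7, -0.14],
    [-16, -25.6, 0.7, -0.16],
    [-18, -28.8, 0.7, -0.18],
    [-18.7, -29.9, 0.7, -0.197]
  ]
}}

```text
clock: 3.67
position: [0.5063, -0.0109, 0.1902]
tool_rot: [-3.14, 0.001, -2.978]
force: [0.3, -0.9, 0.1]
grip_width: 0.0853
```

```bash
python3 to.py .505 -.007 .099 3.31
```

```text
clock 3.6667 pos [ 0.5063 -0.0109  0.1902] rpy [-3.140e+00  1.000e-03 -2.978e+00] F [ 0.3 -0.9  0.1] w 0.0853
shift cm [0.08 0.42 9.12] turn -0.004 q [-0.23  0.35  0.17  1.92 -0.07  0.88  1.71]
```

>>> {"method": "apply_moves", "body": {
  "steps": [
    [0, 0.3, 1, 0],
    [0, 0.3, 2, 0],
    [0, 0.3, 3.5, 0],
    [0, 0.3, 5, 0],
    [0, 0.3, 6, 0],
    [0, 0.3, 7, 0],
    [0, 0.3, 8, 0],
    [0, 0.3, 9, 0],
    [0, 0.3, 9.1, 0],
    [0, 0.3, 9.1, 0]
  ]
}}

```text
clock: 4.5
position: [0.5038, -0.003, 0.0985]
tool_rot: [3.142, -0.001, -2.974]
force: [0.3, -0.1, -0.4]
grip_width: 0.0854
```

```bash
python3 to.py .505 -.007 .099 3.31
python3 - <<'E'
from h import *
f=cams.grab_frame('top'); g=cams.grab_frame('side')
for c in('top','side'): print(c,[(np.round(p['uv'],1),p['score']) for p in cams.pinpoint(c,'ring_grip')[:2]])
a=cv2.resize(g['color'][170:250,275:375],None,fx=4,fy=4,interpolation=2)
b=cv2.resize(f['color'][145:225,270:370],None,fx=4,fy=4,interpolation=2)
cv2.imwrite('pics/grasp.png',np.hstack([a,b])[:,:,::-1])
E
```

```text
clock 4.5 pos [ 0.5038 -0.003   0.0985] rpy [ 3.142e+00 -1.000e-03 -2.974e+00] F [ 0.3 -0.1 -0.4] w 0.0854
shift cm [-0.05 -0.41 -0.05] turn -0.001 q [-0.22  0.48  0.14  2.01 -0.1   0.66  1.73]
top [(array([297.9, 225.7]), 0.5)]
side [(array([320.2, 206.2]), 0.46), (array([210.1, 170.5]), 0.27)]
```

View pics/grasp.png

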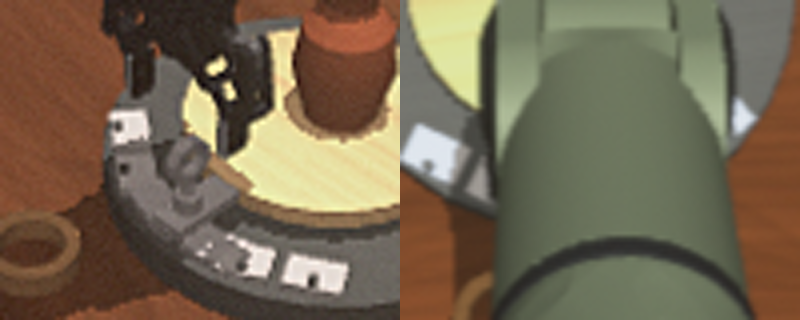

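Run:
```python
from h import *
g=cams.grab_frame('side'); s=telemetry.observe()
Rm=rot(s['tool_rot']); print(Rm.round(2))
for n,p in (('ring',[.505,-.007,.112]),('tcp',s['position'])): print(n,proj(g,p))
for y in(-.043,.043):
  for z in (-.013,-.035): print(y,z,proj(g,s['position']+Rm@[0,y,z]), 'x-axis alt',proj(g,s['position']+Rm@[y,0,z]))
```

```text
[[-0.99 -0.17  0.  ]
 [-0.17  0.99  0.  ]
 [-0.   -0.   -1.  ]]
ring [321.3746461  209.27283891]
tcp [320.39710629 211.81292802]
-0.043 -0.013 [330.9101656  215.69290214] x-axis alt [330.86631843 201.93966454]
-0.043 -0.035 [331.12222259 209.89424653] x-axis alt [331.06915417 196.20440994]
0.043 -0.013 [310.39671165 201.5474744 ] x-axis alt [309.58004402 215.27588901]
0.043 -0.035 [310.34117847 195.81065003] x-axis alt [309.51140356 209.47530921]
```

>>> {"method": "apply_moves", "body": {
  "steps": [
    [0, -0.2, 0, 0],
    [0, -0.4, 0, 0],
    [0, -0.4, 0, 0],
    [0, -0.4, 0, 0],
    [0, -0.4, 0, 0],
    [0, -0.4, 0, 0],
    [0, -0.4, 0, 0],
    [0, -0.4, 0, 0],
    [0, -0.4, 0, 0],
    [0, -0.4, 0, 0]
  ],
  "claw": 0.65
}}

```text
clock: 5.58
position: [0.5047, -0.007, 0.099]
tool_rot: [-3.142, -0.0, -2.974]
force: [0.6, 0.2, 0.4]
grip_width: 0.0301
```

```bash
python3 to.py .505 -.007 .099 3.31
python3 - <<'E'
from h import *
g=cams.grab_frame('side'); s=telemetry.observe(); Rm=rot(s['tool_rot'])
for y in(-s['grip_width']/2,s['grip_width']/2): print(proj(g,s['position']+Rm@[0,y,-.004]))
print(proj(g,[.505,-.007,.112]))
save(g,'g2.png',(290,170,360,240),8)
E
```

```text
clock 5.5833 pos [ 0.5047 -0.007   0.099 ] rpy [-3.142 -0.    -2.974] F [0.6 0.2 0.4] w 0.0301
shift cm [-0.03 -0.   -0.  ] turn -0.001 q [-0.21  0.48  0.14  2.01 -0.1   0.66  1.74]
[324.82598897 214.10903668]
[317.72835959 209.17764118]
[321.3746461  209.27283891]
```

View pics/g2.png

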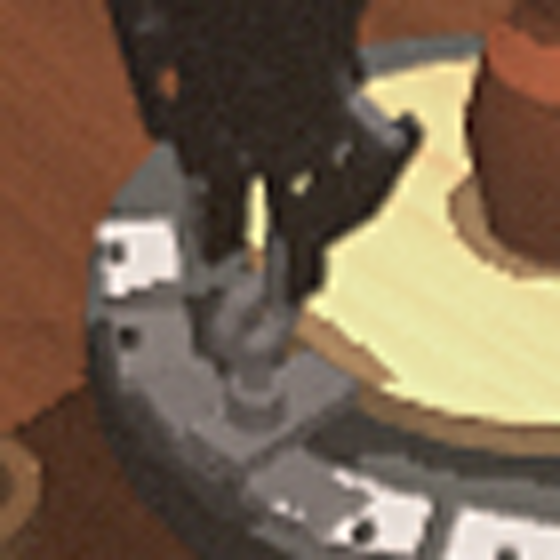

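The ring sits between the two fingers, with its centre near crop (250,330). The dark finger parts end a bit above it and the tips look grey. Closing gently to check.

>>> {"method": "apply_moves", "body": {
  "steps": [
    [0, 0, 0, 0],
    [0, 0, 0, 0],
    [0, 0, 0, 0],
    [0, 0, 0, 0],
    [0, 0, 0, 0],
    [0, 0, 0, 0],
    [0, 0, 0, 0],
    [0, 0, 0, 0],
    [0, 0, 0, 0],
    [0, 0, 0, 0]
  ],
  "claw": 1,
  "force": 20
}}

```text
clock: 6.47
position: [0.5048, -0.007, 0.099]
tool_rot: [-3.142, 0.0, -2.974]
force: [-0.2, 0.2, 0.8]
grip_width: 0.0001
```

Run:
```python
from h import *
g=cams.grab_frame('side'); s=telemetry.observe(); Rm=rot(s['tool_rot'])
print(proj(g,s['position']),proj(g,s['position']+Rm@[0,0,-.019]),cams.pinpoint('side','ring_grip')[:1],cams.find_in('side','ring_grip')[:2])
p=proj(g,s['position'])
save(g,'g3.png',(290,170,360,240),8)
im=cv2.imread('pics/g3.png'); cv2.circle(im,(int((p[0]-290)*8),int((p[1]-170)*8)),4,(0,0,255),1); cv2.imwrite('pics/g3.png',im)
```

```text
[321.25160645 212.64889458] [321.32720264 207.74738343] [{'uv': [322.2, 208.7], 'score': 0.52}] [{'box': [319.3, 208.1, 7.1, 11.1], 'score': 0.51}]
```

View pics/g3.png

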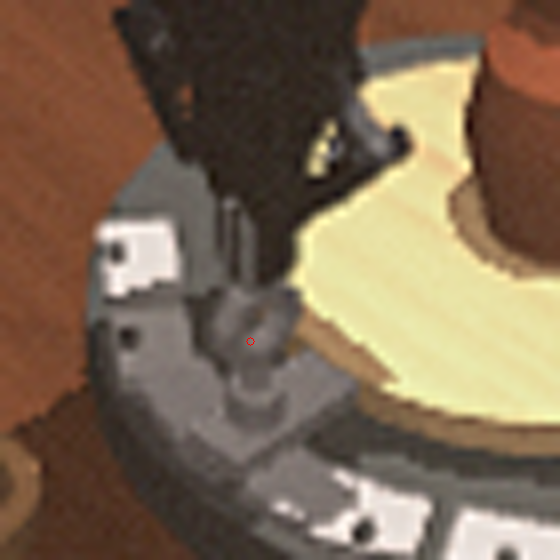

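The tips shut without touching anything and show about 7 px above where they should be, so the pads are probably higher than reported. I'll open and lower in small steps. Going down to TCP z = 0.085 stays above the sleeve even if the reported height is right.

>>> {"method": "apply_moves", "body": {
  "steps": [
    [0, 0, 0, 0],
    [0, 0, 0, 0],
    [0, 0, 0, 0],
    [0, 0, 0.2, 0],
    [0, 0, 0.4, 0],
    [0, 0, 0.6, 0],
    [0, 0, 0.8, 0],
    [0, 0, 1.0, 0],
    [0, 0, 1.2, 0],
    [0, 0, 1.4, 0]
  ],
  "claw": 0.3
}}

```text
clock: 7.45
position: [0.5047, -0.007, 0.0847]
tool_rot: [-3.142, -0.0, -2.974]
force: [-0.3, -0.9, -0.3]
grip_width: 0.0596
```

>>> {"method": "apply_moves", "body": {
  "steps": [
    [0, 0, 0, 0],
    [0, 0, 0, 0],
    [0, 0, 0, 0],
    [0, 0, 0, 0],
    [0, 0, 0, 0],
    [0, 0, 0, 0],
    [0, 0, 0, 0],
    [0, 0, 0, 0],
    [0, 0, 0, 0],
    [0, 0, 0, 0]
  ],
  "claw": 1
}}

```text
clock: 8.28
position: [0.5048, -0.007, 0.0851]
tool_rot: [3.142, 0.0, -2.974]
force: [-1.0, 1.0, 5.1]
grip_width: 0.0094
```

Run:
```python
from h import *
g=cams.grab_frame('side'); s=telemetry.observe(); Rm=rot(s['tool_rot'])
p=proj(g,s['position']);print(p)
f=cams.grab_frame('top')
a=cv2.resize(g['color'][160:240,290:370],None,fx=6,fy=6,interpolation=2)
b=cv2.resize(f['color'][150:230,300:350],None,fx=6,fy=6,interpolation=2)
cv2.imwrite('pics/g4.png',np.hstack([a,b])[:,:,::-1])
```

```text
[321.1993571  216.13655168]
```

The jaws stopped at 9.4 mm, so the ring is gripped and the pads do stand about 25 mm higher than reported. Tightening, then lifting by about 12.5 mm.

>>> {"method": "apply_moves", "body": {
  "steps": [
    [0, 0, 0, 0],
    [0, 0, 0, 0],
    [0, 0, -0.15, 0],
    [0, 0, -0.3, 0],
    [0, 0, -0.5, 0],
    [0, 0, -0.7, 0],
    [0, 0, -0.9, 0],
    [0, 0, -1.1, 0],
    [0, 0, -1.25, 0],
    [0, 0, -1.25, 0]
  ],
  "claw": 1,
  "force": 60
}}

```text
clock: 9.22
position: [0.5047, -0.0069, 0.0977]
tool_rot: [3.142, 0.0, -2.974]
force: [1.6, 1.1, -10.3]
grip_width: 0.008
```

```bash
python3 to.py .505 -.007 .0975 3.31
python3 - <<'E'
from h import *
g=cams.grab_frame('side'); print(cams.pinpoint('side','ring_grip')[:1])
a=cv2.resize(g['color'][170:240,290:360],None,fx=7,fy=7,interpolation=2)
cv2.imwrite('pics/g5.png',a[:,:,::-1])
E
```

```text
clock 9.2167 pos [ 0.5047 -0.0069  0.0977] rpy [ 3.142  0.    -2.974] F [  1.6   1.1 -10.3] w 0.008
shift cm [-0.03 -0.01  0.02] turn -0.001 q [-0.21  0.48  0.14  2.01 -0.1   0.66  1.74]
[{'uv': [321.6, 205.2], 'score': 0.44}]
```

View pics/g5.png

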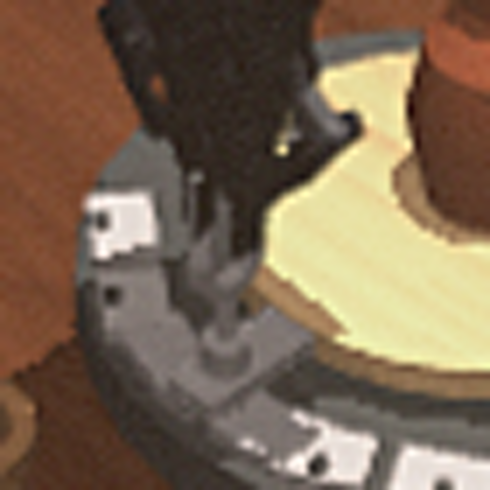

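The ring is up: the stem shows below it and the tool force is -10.3 N in z, which matches the spring. Swinging the first part of the arc.

>>> {"method": "apply_moves", "body": {
  "steps": [
    [0, 0.155, 0, 0.01],
    [-0.007, 0.465, 0, 0.03],
    [-0.028, 0.93, 0, 0.06],
    [-0.077, 1.547, 0, 0.1],
    [-0.152, 2.163, 0, 0.14],
    [-0.25, 2.775, 0, 0.18],
    [-0.373, 3.383, 0, 0.22],
    [-0.521, 3.984, 0, 0.26],
    [-0.647, 4.433, 0, 0.29],
    [-0.692, 4.581, 0, 0.3]
  ]
}}

```text
clock: 10.15
position: [0.5034, 0.0402, 0.0973]
tool_rot: [-3.141, -0.001, 3.007]
force: [-0.7, -1.6, -9.5]
grip_width: 0.0077
```

```bash
cat > st.py <<'E'
from h import *
s=telemetry.observe(); C=np.array([.658,.019]); v=C-s['position'][:2]; t=np.arctan2(v[1],v[0])
Rm=rot(s['tool_rot']); print(round(s['clock'],2),'r',np.hypot(*v).round(4),'phi',t.round(4),'yaw-pi',round((s['tool_rot'][2]%(2*np.pi))-np.pi,3),'z',s['position'][2].round(4),'Ftool x,y,z',(Rm.T@s['force']).round(1),'w',round(s['grip_width'],4))
E
python3 st.py
```

```text
10.15 r 0.1561 phi -0.1364 yaw-pi -0.135 z 0.0973 Ftool x,y,z [ 0.5 -1.7  9.5] w 0.0077
```

>>> {"method": "apply_moves", "body": {
  "steps": [
    [0, 0.155, 0, 0.01],
    [-0.007, 0.465, 0, 0.03],
    [-0.028, 0.93, 0, 0.06],
    [-0.077, 1.547, 0, 0.1],
    [-0.152, 2.163, 0, 0.14],
    [-0.25, 2.775, 0, 0.18],
    [-0.373, 3.383, 0, 0.22],
    [-0.483, 3.835, 0, 0.25],
    [-0.521, 3.984, 0, 0.26],
    [-0.521, 3.984, 0, 0.26]
  ]
}}

```text
clock: 10.98
position: [0.5134, 0.079, 0.0971]
tool_rot: [-3.141, -0.002, 2.748]
force: [-3.9, 4.5, -10.3]
grip_width: 0.0077
```

```bash
python3 st.py
python3 - <<'E'
from h import *
f=cams.grab_frame('top');g=cams.grab_frame('side')
# notch prediction in side view
C=[.658,.019]
for t in(-.40,-.465): print(proj(g,[C[0]-.155*np.cos(t),C[1]-.155*np.sin(t),.045]))
print(cams.pinpoint('side','vase_mid')[:1],[ (p['uv'],p['score']) for p in cams.pinpoint('side','ring_grip')[:1]])
save(g,'g6.png',(280,150,380,240),6)
E
```

```text
10.98 r 0.1565 phi -0.3936 yaw-pi -0.393 z 0.0971 Ftool x,y,z [ 5.3  2.7 10.3] w 0.0077
[308.36782874 209.06622275]
[307.91596011 207.0119789 ]
[{'uv': [362.5, 183.2], 'score': 0.84}] [([305.5, 190.1], 0.43)]
```

View pics/g6.png

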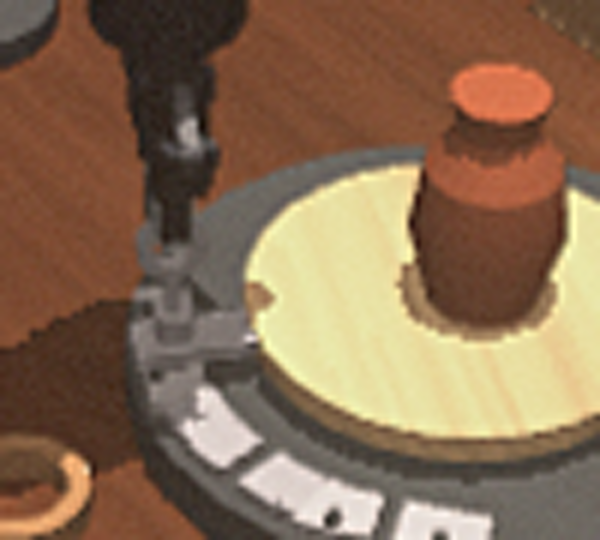

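Held at phi -0.393, about 10 mm short of the notch, with the vase standing in the middle. Setting the pin down on the track, loosening the jaws to about 14 mm and lowering them round the ring.

>>> {"method": "apply_moves", "body": {
  "steps": [
    [-0.05, 0, 0, 0],
    [-0.1, 0, 0, 0],
    [-0.1, 0, 0, 0],
    [-0.1, 0, 0, 0],
    [-0.1, 0, 0.15, 0],
    [-0.1, 0, 0.35, 0],
    [-0.1, 0, 0.55, 0],
    [-0.1, 0, 0.75, 0],
    [-0.1, 0, 0.95, 0],
    [-0.1, 0, 1.0, 0]
  ],
  "claw": 0.83,
  "force": 20
}}

```text
clock: 12.02
position: [0.5151, 0.0777, 0.0871]
tool_rot: [-3.141, -0.0, 2.749]
force: [0.2, -0.4, 0.3]
grip_width: 0.0144
```

```bash
python3 st.py
```

```text
12.02 r 0.1545 phi -0.3899 yaw-pi -0.393 z 0.0871 Ftool x,y,z [-0.3 -0.3 -0.3] w 0.0144
```

>>> {"method": "apply_moves", "body": {
  "steps": [
    [0, 0.08, 0, 0.005],
    [0, 0.16, 0, 0.01],
    [0, 0.23, 0, 0.015],
    [-0.003, 0.31, 0, 0.02],
    [-0.005, 0.39, 0, 0.025],
    [-0.007, 0.46, 0, 0.03],
    [-0.01, 0.54, 0, 0.035],
    [-0.012, 0.62, 0, 0.04],
    [-0.015, 0.7, 0, 0.045],
    [-0.02, 0.775, 0, 0.05]
  ]
}}

```text
clock: 12.85
position: [0.5179, 0.0837, 0.0874]
tool_rot: [-3.14, -0.0, 2.697]
force: [-3.7, -7.1, 2.6]
grip_width: 0.0148
```

```bash
python3 st.py
```

```text
12.85 r 0.1543 phi -0.4327 yaw-pi -0.444 z 0.0874 Ftool x,y,z [ 0.3 -8.  -2.6] w 0.0148
```

>>> {"method": "apply_moves", "body": {
  "steps": [
    [0, 0.04, 0, 0.002],
    [0, 0.08, 0, 0.005],
    [0, 0.12, 0, 0.007],
    [0, 0.16, 0, 0.01],
    [0, 0.2, 0, 0.013],
    [0, 0.24, 0, 0.016],
    [-0.003, 0.28, 0, 0.018],
    [-0.003, 0.3, 0, 0.02],
    [-0.003, 0.3, 0, 0.02],
    [-0.003, 0.3, 0, 0.02]
  ]
}}

```text
clock: 13.68
position: [0.5192, 0.0866, 0.0874]
tool_rot: [-3.14, -0.001, 2.678]
force: [-3.0, -5.4, 1.9]
grip_width: 0.0144
```

```bash
python3 st.py
```

```text
13.68 r 0.1544 phi -0.4535 yaw-pi -0.464 z 0.0874 Ftool x,y,z [ 0.3 -6.2 -1.9] w 0.0144
```

>>> {"method": "apply_moves", "body": {
  "steps": [
    [0, 0.03, 0, 0.002],
    [0, 0.06, 0, 0.004],
    [0, 0.09, 0, 0.006],
    [0, 0.12, 0, 0.008],
    [0, 0.15, 0, 0.01],
    [0, 0.18, 0, 0.012],
    [0, 0.2, 0, 0.013],
    [0, 0.2, 0, 0.013],
    [0, 0.2, 0, 0.013],
    [0, 0.2, 0, 0.013]
  ]
}}

```text
clock: 14.52
position: [0.5201, 0.0885, 0.0874]
tool_rot: [-3.14, -0.0, 2.665]
force: [-2.0, -6.1, 1.0]
grip_width: 0.0141
```

```bash
python3 st.py
```

```text
14.52 r 0.1544 phi -0.4669 yaw-pi -0.477 z 0.0874 Ftool x,y,z [-1.  -6.4 -1. ] w 0.0141
```

>>> {"method": "apply_moves", "body": {
  "steps": [
    [0, 0.03, 0, 0.002],
    [0, 0.06, 0, 0.004],
    [0, 0.09, 0, 0.006],
    [0, 0.12, 0, 0.008],
    [0, 0.15, 0, 0.01],
    [0, 0.15, 0, 0.01],
    [0, 0.15, 0, 0.01],
    [0, 0.15, 0, 0.01],
    [0, 0.15, 0, 0.01],
    [0, 0.15, 0, 0.01]
  ]
}}

```text
clock: 15.35
position: [0.5212, 0.0907, 0.0875]
tool_rot: [-3.141, -0.0, 2.656]
force: [-1.9, -1.9, -2.1]
grip_width: 0.0145
```

```bash
python3 st.py
python3 - <<'E'
from h import *
g=cams.grab_frame('side')
print([(p['uv'],p['score']) for p in cams.pinpoint('side','ring_grip')[:1]],cams.find_in('side','ring_grip')[:1])
C=[.658,.019]
for z in(.112,.121):print(proj(g,[C[0]-.155*np.cos(.45),C[1]+.155*np.sin(.45),z]))
E
```

```text
15.35 r 0.1544 phi -0.4827 yaw-pi -0.486 z 0.0875 Ftool x,y,z [ 0.8 -2.5  2.1] w 0.0145
[([307.4, 189.1], 0.51)] [{'box': [377.7, 377.2, 41.9, 22.8], 'score': 0.54}]
[307.76751022 191.00853452]
[307.73474258 188.70267744]
```

>>> {"method": "apply_moves", "body": {
  "steps": [
    [0, 0.03, 0, 0.002],
    [0, 0.06, 0, 0.004],
    [0, 0.09, 0, 0.006],
    [0, 0.12, 0, 0.008],
    [0, 0.12, 0, 0.008],
    [0, 0.12, 0, 0.008],
    [0, 0.12, 0, 0.008],
    [0, 0.12, 0, 0.008],
    [0, 0.12, 0, 0.008],
    [0, 0.12, 0, 0.008]
  ]
}}

```text
clock: 16.33
position: [0.5219, 0.0917, 0.0875]
tool_rot: [3.142, 0.0, 2.648]
force: [0.5, -0.4, 0.6]
grip_width: 0.0147
```

```bash
python3 st.py
```

```text
16.33 r 0.1543 phi -0.4909 yaw-pi -0.494 z 0.0875 Ftool x,y,z [-0.6 -0.1 -0.6] w 0.0147
```

The push force dropped from 6 N to 0, so the pin has probably fallen in. Opening and rising to look.

>>> {"method": "apply_moves", "body": {
  "steps": [
    [0, 0, 0, 0],
    [0, 0, 0, 0],
    [0, 0, 0, 0],
    [0, 0, -0.5, 0],
    [0, 0, -1.5, 0],
    [0, 0, -3, 0],
    [0, 0, -5, 0],
    [0, 0, -7, 0],
    [0, 0, -8, 0],
    [0, 0, -8, 0]
  ],
  "claw": 0.4
}}

```text
clock: 17.17
position: [0.5231, 0.092, 0.1701]
tool_rot: [3.139, 0.003, 2.648]
force: [-0.0, 0.1, -0.1]
grip_width: 0.0514
```

```bash
python3 st.py
python3 - <<'E'
from h import *
g=cams.grab_frame('side'); 
print([(p['uv'],p['score']) for p in cams.pinpoint('side','ring_grip')[:1]],[(p['uv'],p['score']) for p in cams.pinpoint('side','vase_mid')[:1]])
C=[.658,.019]
for t in(-.45,-.47,-.49):
  for z in(.130,.112,.121):print(t,z,proj(g,[C[0]-.155*np.cos(t),C[1]-.155*np.sin(t),z]))
save(g,'g7.png',(285,165,365,235),8)
E
```

```text
17.17 r 0.1534 phi -0.4959 yaw-pi -0.494 z 0.1701 Ftool x,y,z [0.1 0.1 0.1] w 0.0514
[([306.1, 189.4], 0.51)] [([363.1, 182.3], 0.6)]
-0.45 0.13 [307.7016489  186.37387742]
-0.45 0.112 [307.76751022 191.00853452]
-0.45 0.121 [307.73474258 188.70267744]
-0.47 0.13 [307.58520509 185.75481324]
-0.47 0.112 [307.65208188 190.38644779]
-0.47 0.121 [307.61880869 188.08207186]
-0.49 0.13 [307.48942198 185.13675547]
-0.49 0.112 [307.55710716 189.76534485]
-0.49 0.121 [307.52343144 187.46246138]
```

View pics/g7.png

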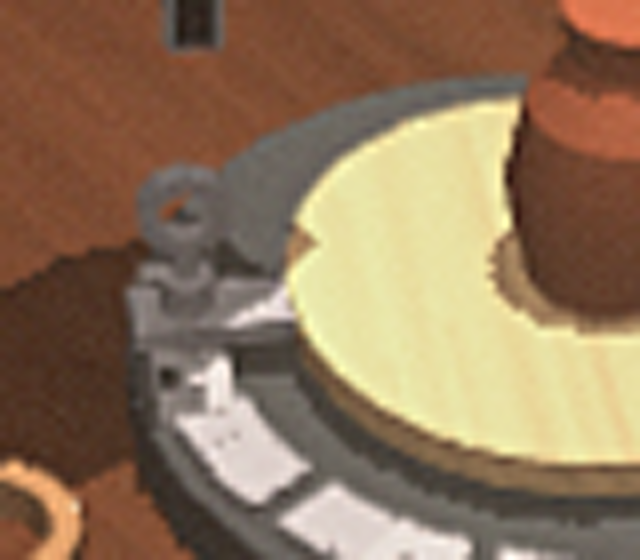

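The ring centre is at about crop (182,207), which is full-picture row 190.9. Predicted rows are 190.4 for down in the notch and 188.2 for riding on the track, so the pin is down. The vase is upright near the middle and the gripper is clear. Handing in.

```bash
python3 -c "
from h import *
print(telemetry.observe()['force']); print(workorder.job_done())"
```

```text
[0.15332712 0.1714053  0.13977033]
the job is handed in; nothing more can be done
None
```

I turned the platter one notch towards the lamp, which stands on the left (+y), and handed the job in at about 17 s. As far as my last checks show, the pin is down in that notch.

**What I did:** I gripped the ring, lifted it about 12.5 mm and swung it about 0.56 rad. Then I set the pin on the track and pushed it gently with loose jaws. The push took 6 to 8 N, then fell to about 0 N as the pin dropped in.

**Last checks:**
- **Ring height:** its centre showed at row 190.9 in the side picture. Fully down predicts 190.4 and riding on the track predicts 188.2, so it is down, but 2 mm of lift is only about half a pixel.
- **Platter angle:** I estimate about -0.63 rad from the middle, inside the 0.42 to 0.68 band. This is from the estimated ring and notch positions in the pictures, not a direct reading.
- **Vase and gripper:** the vase stands upright near the middle of the platter. The gripper is open, well above the ring, and feels no force.
- **Other things on the table:** I did not measure them again, but the arm did not go near them.

**What disagreed:** my first grasp closed on nothing. The fingertips were about 25 mm higher than the reported tool position and the camera geometry implied. I went 14 mm lower and gripped the ring on the second try.

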